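# Turn a rotor between centres and spot-punch its pad

### The job

A mixer rotor is held between the two centres of the small bench fixture. Turn it by the tail of its driving dog, under the front edge of the guard, until the raised flat pad on the rotor faces straight up, and leave it so; only then swing the sprung punch lever right down to its stop over the pad and let it come all the way back up. Leave the foil-wrapped flask, the tip box and the covered dish standing where they are.

Things in the scene. Friction and masses are not known exactly. Their poses are not given: they have to be found in the camera images.
- fixture: Fixed bench fixture, grey castings on a 14 mm bed (x -45..90, y -185..185 mm). Origin on its underside below the line of centres; y along that line (dog at +y, punch lever at -y), x to the back, away from the robot, z up. Two uprights, 50 x 30 mm, 110 mm tall, at y 165 and -155 mm hold the centres 85 mm above the bench. The lever's column stands at x 70, y -70 mm.
- guard_edge (a point): Middle of the guard's front edge (fixture x -40, y 85, z 190 mm). The guard is a fixed sheet roof over the dog, z 186..194, x -40..84, y 37..133 mm, on one post at its back. It blocks a gripper coming straight down on the tail; the front is open to a tool leaning about 35 degrees from vertical, its point forward (fixture +x) and its body back to the robot. Axes as fixture.
- dog_axis (a point): Point on the line of centres in the plane of the dog's tail (fixture x 0, y 85, z 85 mm): the tail's end circles round this point at 62 mm radius. Axes as fixture.
- tail_end (a point): Centre of the round end of the dog's tail: a disc 20 mm across, 14 mm thick, flat faces to fixture +y and -y: pinched along y it pivots between the pads. The tail, a 14 x 10 mm bar, is solid with the rotor, 55 degrees from the pad: with the pad up, its end is 51 mm in front of the axis and 36 mm above it. It starts lower, pointing down to the front.
- pad_top (a point): Middle of the outer face of the raised flat pad on the rotor, under the punch: a dark steel bar 14 mm wide, 60 mm long along the rotor, standing 6 mm proud of the 36 mm thick steel rotor, its face 24 mm from the axis. Its z axis points out of the pad's face.
- rotor (a joint): Angle of the rotor in rad: 0 when the pad faces straight up; positive when the pad leans to the front (towards the robot) and the tail is lower. It starts at about 0.45 to 1.2. It turns with friction (about 2 N at the tail's end) and stays where it is left.
- lever (a joint): Angle of the punch lever in rad: 0 at rest (raised), 0.5 at its stop (lever level, punch at the pad). A spring returns it: about 3 N at the crossbar to start it, about 8 N at the stop.
- lever_hinge (a point): Pivot of the punch lever (fixture x 70, y -70, z 150 mm); the lever swings about the fixture's y direction. Axes as fixture.
- lever_bar (a point): Centre of the black crossbar at the lever's free end, a round bar 18 mm in diameter and 74 mm long along fixture y, 155 mm from the pivot. At rest it stands 136 mm in front of the pivot and 74 mm above it; at the stop 155 mm in front and level with it. It can be pushed down from above with the shut fingertips.
- flask_mid (a point): Centre of the small foil-wrapped flask, 68 x 70 x 78 mm, standing loose beside the fixture; leave alone.
- tip_box_mid (a point): Centre of the open box of clear tips, 90 x 127 x 63 mm, standing loose beside the fixture; leave alone.
- dish_mid (a point): Centre of the covered dish with a kraft-paper top, 91 mm in diameter and 17 mm high, lying loose beside the fixture; leave alone.

How it is judged:
By the outcome, as a careful person would: the job done as asked, in the order asked, and still so for the second after the job is handed in, with the robot touching nothing.
It also fails if it takes over 54 s, if anything falls off the work surface, if the arm or the gripper's body presses on something with over 40 N, if the wrist force passes 120 N, or if a joint passes its speed limit or range.

### The arm

A 6-joint arm with a two-finger parallel gripper is mounted at the origin on a cart in front of the work surface, level with it; the furniture and walls round the work are solid. World frame = base frame: x ahead of the robot, y to its left, z up, the work surface at z = 0. Lengths are in m, angles in rad, forces in N, time in s.
With the tool pointing down it reaches from about 0.35 to 0.925 m from the base axis. Payload 6.4 kg.
Tool frame: the origin (TCP) lies where the fingers leave the gripper's body, on its centre line; the fingertips stand ahead of it and the grasp point (between the pads) lies 78 mm ahead of it (env.tip_extent is the z of the fingertips in the tool frame, in m); z points along the fingers, y is the direction in which the jaws open and shut (so a half turn about z gives the same grasp; the last joint's range is limited). The gripper opens to 94 mm and grips with 3 to 60 N. Pads are 16 mm wide; open, the fingers measure 119 mm over their backs; the gripper's body (75 mm by 177 mm) begins 78 mm behind the grasp point.
Start: joints at [-1.52, 0.245, 1.558, -0, 1.339, -0.174], TCP at [0.145, -0.634, 0.303] pointing down, gripper open.
Joint ranges: [-3.13, 3.13], [-1.02, 2.26], [0.13, 2.54], [-0.95, 4.09], [0.21, 2.88], [-2.74, 2.74]. Speed limits (rad/s): [2.57, 2.57, 3.14, 3.14, 3.14, 3.14].

### API

Orientations are given as a unit quaternion [x, y, z, w].
In Python, from cell import sensors, viewer, order, env gives the robot as it stands. The module is installed in compiled form; this text tells all that it offers.
- The arm moves only by the tool arm_command, never from a script. Its argument "moves" is one flat list of numbers, 7 for each row, row after row: the shift along the world's x, y, z each as a share of 500 mm, from -1 to 1, then the turn, a rotation vector about the world's x, y, z each as a share of 30 degrees, from -1 to 1, then the gripper's target within -1 to 1 (fully open at 1, half-way at 0, shut at -1). A call has 1 to 5 rows; each row is the pose to reach, as a shift and turn from the pose measured when the call began; what a row does not reach only later rows make up. A row lasts 1/10 s, in which the tool goes at most 50 mm and 8.59 degrees, less where a joint would pass 70% of its speed; a pose out of reach is approached as far as the arm can. A call with a number of a shift or a turn outside -1 to 1 is refused whole. A call with a gripper value outside its range is refused whole. The fingers move at their own pace and stop on an object; "grip_force" is the grip in N (left out, the last holds). Time passes only in rows, so rows that repeat a pose let the fingers close. It gives the time, the measured TCP pose, the force and the opening at its end, in the units of the state.
- sensors.get_obs(): the state, without advancing time (a new reading comes with each control period).
- viewer.camera(name): name is "side" or "top" or "wrist"; returns the picture (420x560x3 uint8, red, green, blue); there is no depth.
- viewer.camera_model(name): a dict with "fov_y" (degrees; the focal length in pixels is half the picture's height over the tangent of half this angle, whatever the lens; pixels are square), "cx", "cy" (the principal point, pixels), "rvec" (rotation vector, rad) and "tvec" (3), from world to camera coordinates, as OpenCV has them. Camera axes: x right, y down, z forward; pixel columns grow to the right and rows downward; lengths in m; the calibration is good to about 2 mm. A picture is of the moment at which its call begins: read the wrist's pose just before it. camera_model takes no time and is no camera call; for the wrist camera it gives the pose at the moment of the call.
- order.finish_job(): hands the job in, once; it reports no verdict.
The state is a dict: "t": time; "joint_pos": joint angles; "joint_vel": joint speeds; "effort": joint torques, N m; "eef_pos": TCP position; "orientation": TCP orientation; "wrist_force": force on the tool from outside, world axes, zero at the start; "wrist_torque": the same for the moment, N m; "grip_width": finger opening in m.
Only numpy, scipy, OpenCV 4.12 (cv2) and the standard library are available. Lean on these libraries where they do the work, as an engineer would, in place of code of your own. Each camera call takes 0.05 s, during which the arm holds its last target. There are 200 camera calls.

## Working session

There is one attempt and no reset: what is moved stays moved. The work goes in short steps, Python scripts to look and compute and a tool call to move; the robot and the scene stay as the last step left them, time stands still between calls to the robot, and variables do not carry over. Pictures are saved under pics/ and viewed, about 8 in all and at most 12, crops included, and the job is handed in when it is done.

Besides the shell and the picture viewer there is one more tool, called after "Emit:" as name(argument=value, ...) on one line, values as JSON. arm_command: Moves the arm, as the interface text tells. Its arguments: {"type":"object","properties":{"moves":{"type":"array","items":{"type":"number"}},"grip_force":{"type":"number"}},"required":["moves"]}

```bash
mkdir -p pics; ls; python3 - <<'E'
from cell import sensors, viewer, order, env
import cv2,json
print(sensors.get_obs()); print(env.tip_extent)
for n in ("side","top"):
    print(n,viewer.camera_model(n)); cv2.imwrite(f"pics/{n}0.png",viewer.camera(n)[:,:,::-1])
E
```

```text
pics
{'t': 0.0, 'joint_pos': array([-1.52009762e+00,  2.45748912e-01,  1.55897057e+00,  3.23172152e-05,
        1.33869032e+00, -1.74095121e-01]), 'joint_vel': array([-0.00059679,  0.00080963, -0.0018011 , -0.00028212, -0.00162057,
       -0.00152343]), 'effort': array([ 5.23382787e-04, -4.15845752e+01, -3.14599371e+01,  6.83906442e-02,
        3.33617069e-02, -1.63669579e-04]), 'eef_pos': array([ 0.14488225, -0.63323291,  0.30161023]), 'orientation': array([ 9.93690122e-01,  1.12156658e-01,  7.17140886e-05, -9.05880026e-04]), 'wrist_force': array([ 0.2243905 , -0.30679126, -0.13005671]), 'wrist_torque': array([ 0.03248252, -0.00129497, -0.00857276]), 'grip_width': 0.09407051379757642}
0.0972
side {'fov_y': 47.85981498300952, 'cx': 282.5841500223301, 'cy': 203.04149954517817, 'rvec': array([2.19317131, 0.0122618 , 0.02420061]), 'tvec': array([-0.643732  ,  0.09481843,  1.20880035])}
top {'fov_y': 46.35891555070362, 'cx': 274.88522822633286, 'cy': 207.82557780139598, 'rvec': array([ 2.19325126, -2.00720009,  0.21398639]), 'tvec': array([-0.08693308,  0.64939705,  1.15927147])}
```

View pics/side0.png

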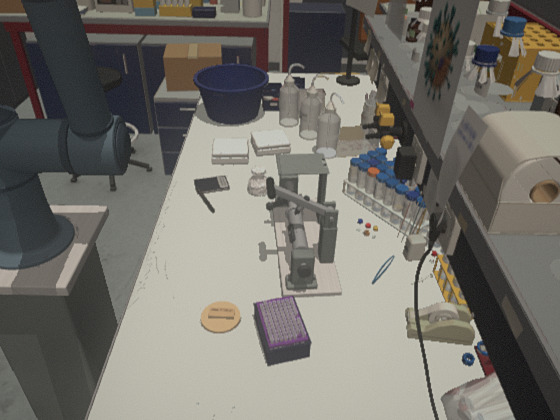

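View pics/top0.png

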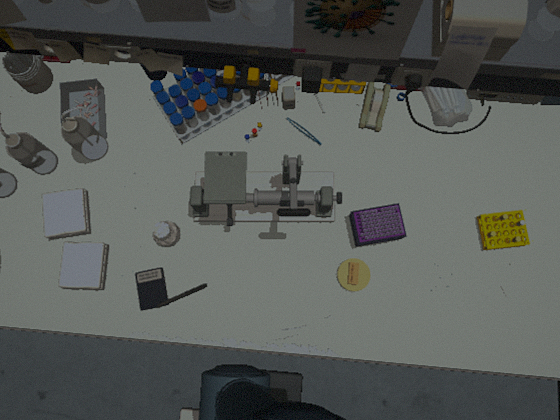

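Side: the fixture is at about (300, 230), with the guard at (302, 165). The tip box is at (282, 328), the dish at (221, 317) and the flask at (258, 183). Top: the guard spans about (205–247, 152–200), the crossbar is near (294, 211), and something sticks out at (272, 235). I'll enlarge both.

```bash
python3 - <<'E'
import cv2,numpy as np
t=cv2.imread("pics/top0.png")[140:250,180:350]; s=cv2.imread("pics/side0.png")[145:300,245:350]
t=cv2.resize(t,None,fx=4.7,fy=4.7,interpolation=cv2.INTER_CUBIC)
s=cv2.resize(s,None,fx=3.8,fy=3.8,interpolation=cv2.INTER_CUBIC)
cv2.imwrite("pics/topc.png",cv2.convertScaleAbs(t,alpha=1.3)); cv2.imwrite("pics/sidec.png",cv2.convertScaleAbs(s,alpha=1.3))
E
```

```text
(no output)
```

View pics/topc.png

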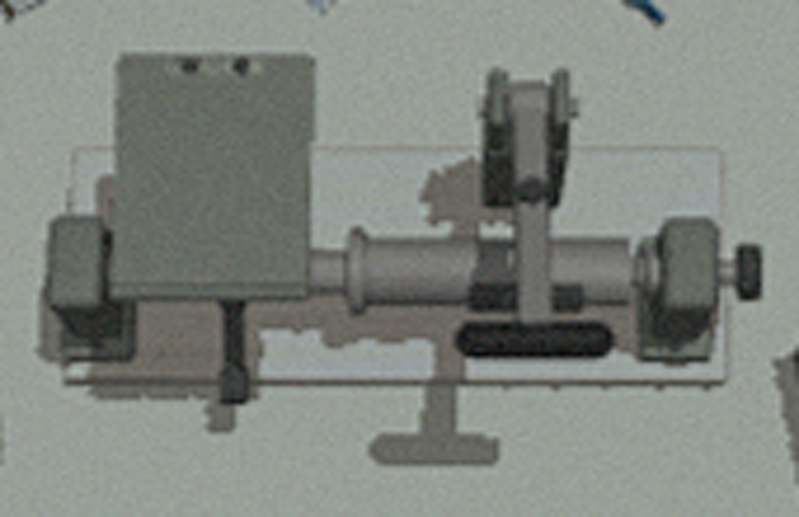

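View pics/sidec.png

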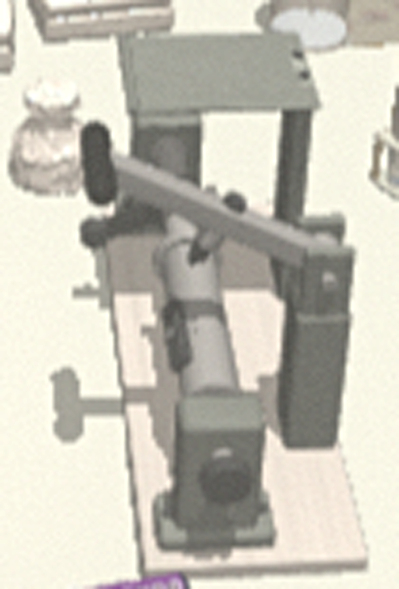

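Top crop: the bed corners are near (72,148), (722,148), (725,382) and (68,380). The guard's top face is at (120,55), (314,58), (308,290) and (112,290). The crossbar centre is at (535,339) and the tail end at (234,384). Side crop: the tail end is at (94,233), the crossbar at (98,163), and the pad is the dark bar at (178,335), leaning to the front.

```bash
cat > h.py <<'E'
import numpy as np,cv2
from cell import sensors, viewer, order, env
from scipy.optimize import least_squares
def cam(n):
    m=viewer.camera_model(n); f=210/np.tan(np.radians(m["fov_y"]/2))
    return np.array([[f,0,m["cx"]],[0,f,m["cy"]],[0,0,1]]),m["rvec"],m["tvec"]
def ray(n,p):
    K,r,t=cam(n); R=cv2.Rodrigues(r)[0]
    d=R.T@np.linalg.inv(K)@[p[0],p[1],1]; return -R.T@t,d
def proj(n,P):
    K,r,t=cam(n); return cv2.projectPoints(np.float64(P).reshape(-1,1,3),r,t,K,None)[0][:,0]
def onplane(n,p,q,nv):
    o,d=ray(n,p); return o+d*(nv@(q-o))/(nv@d)
def T(s,P):
    c,n=np.cos(s[2]),np.sin(s[2]); P=np.atleast_2d(P)/1e3
    return P@np.array([[c,n,0],[-n,c,0],[0,0,1]])+[s[0],s[1],0]
E
python3 - <<'E'
from h import *
tc=lambda u,v:(180+u/4.7-.4,140+v/4.7-.4); sc=lambda u,v:(245+u/3.8-.4,145+v/3.8-.4)
Pt=[[90,185,14],[90,-185,14],[-45,-185,14],[-45,185,14],[84,133,194],[84,37,194],[-40,37,194],[-40,133,194]]
pt=np.array([tc(*a) for a in [(72,148),(722,148),(725,382),(68,380),(120,55),(314,58),(308,285),(112,285)]])
Ps=[[-40,133,194],[84,133,194],[84,37,194],[-40,37,194],[-45,-185,14],[90,-185,14],[84,133,194]]
ps=np.array([sc(*a) for a in [(118,37),(298,36),(318,103),(133,108),(145,567),(366,562),(298,36)]])
f=lambda s:np.r_[(proj("top",T(s,Pt))-pt).ravel(),(proj("side",T(s,Ps))-ps).ravel()]
r=least_squares(f,[.6,0,0],loss="soft_l1"); s=r.x; print("fix",s,"deg",np.degrees(s[2])); print(f(s).reshape(-1,2).round(1).tolist())
np.save("fix.npy",s)
ny=np.array([-np.sin(s[2]),np.cos(s[2]),0]); inv=lambda P:((np.array([[np.cos(s[2]),np.sin(s[2])],[-np.sin(s[2]),np.cos(s[2])]])@(P[:2]-s[:2])*1e3).round(1),round(P[2]*1e3,1))
q=T(s,[0,85,85])[0]
print("tail top",inv(onplane("top",tc(234,384),q,ny)),"side",inv(onplane("side",sc(94,233),q,ny)))
print("tail side@y78", inv(onplane("side",sc(94,233),T(s,[0,78,85])[0],ny)))
print("bar side",inv(onplane("side",sc(98,163),T(s,[0,-70,85])[0],ny)), "proj bar",proj("top",T(s,[-66,-70,224])),tc(535,339))
for n,P in (("guard",[-40,85,190]),("axis",[0,85,85]),("tailgoal",[-50.8,85,120.6]),("bar0",[-66,-70,224]),("bar1",[-85,-70,150])): print(n,T(s,P)[0].round(4))
E
```

```text
fix [0.67366342 0.00105723 0.08309343] deg 4.760902850224782
[[0.3, -0.0], [0.7, 0.7], [1.1, 0.6], [-1.0, 0.3], [-0.1, -0.0], [0.2, -0.5], [0.5, 3.7], [-0.4, 3.5], [0.3, -1.2], [1.0, -2.0], [1.8, 0.0], [-0.7, 0.0], [0.1, 0.6], [1.5, -0.9], [1.0, -2.0]]
tail top (array([-55.9,  85. ]), np.float64(66.6)) side (array([-59.2,  85. ]), np.float64(62.7))
tail side@y78 (array([-59.6,  78. ]), np.float64(67.8))
bar side (array([-67.2, -70. ]), np.float64(225.0)) proj bar [[293.57801315 212.73380586]] (293.4297872340426, 211.72765957446808)
guard [0.6267 0.0824 0.19  ]
axis [0.6666 0.0858 0.085 ]
tailgoal [0.616  0.0815 0.1206]
bar0 [ 0.6137 -0.0742  0.224 ]
bar1 [ 0.5948 -0.0758  0.15  ]
```

```bash
cat >> h.py <<'E'
from scipy.spatial.transform import Rotation as Rn
def goto(fixp,lean,gp=0.078,s=None):
    """shares from the present pose to: point gp ahead of TCP at fixture point (mm), tool leaning (deg)"""
    s=np.load("fix.npy") if s is None else s
    o=sensors.get_obs(); R0=Rn.from_quat(o["orientation"])
    Rt=Rn.from_euler("z",s[2])*Rn.from_euler("y",-np.radians(lean))*Rn.from_quat([1,0,0,0])
    tcp=T(s,fixp)[0]-Rt.apply([0,0,gp]); rv=(Rt*R0.inv()).as_rotvec(degrees=True)
    print("t",round(o["t"],2),"shift/.5",((tcp-o["eef_pos"])/.5).round(4),"turn/30",(rv/30).round(3),"q",o["joint_pos"].round(2))
def where(gp=0.078):
    s=np.load("fix.npy"); o=sensors.get_obs(); P=o["eef_pos"]+Rn.from_quat(o["orientation"]).apply([0,0,gp])
    c,n=np.cos(s[2]),np.sin(s[2]); d=(P[:2]-s[:2])*1e3
    print("t",round(o["t"],2),"grasp pt in fixture",np.r_[c*d[0]+n*d[1],-n*d[0]+c*d[1],P[2]*1e3].round(1),"F",o["wrist_force"].round(1),"w",round(o["grip_width"],4))
E
python3 - <<'E'
from h import *
# flask / dish / box rough positions
for n,p,z in (("flask",(165,233),.05),("dish",(353,275),.01),("box",(378,225),.05)):
    print(n,onplane("top",p,np.array([0,0,z]),np.array([0,0,1.])).round(3))
goto([-59-60,85,67+90],35)
E
```

```text
flask [0.57  0.242 0.05 ]
dish [ 0.51  -0.242  0.01 ]
box [ 0.638 -0.292  0.05 ]
t 0.1 shift/.5 [ 0.7171  1.4109 -0.1615] turn/30 [ 0.176 -1.154 -0.263] q [-1.52  0.25  1.56 -0.    1.34 -0.17]
```

Emit:
arm_command(moves=[0.24, 0.47, 0.05, 0, 0, -0.2, 0.2, 0.24, 0.47, 0.05, 0, 0, -0.2, 0.2, 0.24, 0.47, 0.05, 0, 0, -0.2, 0.2, 0.24, 0.47, 0.05, 0, 0, -0.2, 0.2, 0.24, 0.47, 0.05, 0, 0, -0.2, 0.2])

```text
t: 0.6
eef_pos: [0.2584, -0.4098, 0.3249]
orientation: [0.998, 0.06, 0.0, -0.001]
wrist_force: [-0.0, -0.1, 0.5]
grip_width: 0.058
```

Emit:
arm_command(moves=[0.24, 0.47, 0, 0.05, -0.5, 0, 0.0, 0.24, 0.47, 0, 0.05, -0.5, 0, 0.0, 0.24, 0.47, 0, 0.05, -0.5, 0, 0.0, 0.24, 0.47, 0, 0.05, -0.5, 0, 0.0, 0.24, 0.47, 0, 0.05, -0.5, 0, 0.0])

```text
t: 1.1
eef_pos: [0.3713, -0.1871, 0.3247]
orientation: [0.99, 0.059, 0.131, -0.006]
wrist_force: [0.7, 0.4, 1.0]
grip_width: 0.0469
```

```bash
python3 -c "
from h import *
goto([-119,85,157],35); where()"
```

```text
t 1.1 shift/.5 [ 0.2643  0.5186 -0.2076] turn/30 [ 0.072 -0.659 -0.065] q [-0.84 -0.48  2.19  0.22  1.28  0.57]
t 1.1 grasp pt in fixture [-296.6 -162.   249.4] F [0.7 0.4 1. ] w 0.0469
```

Emit:
arm_command(moves=[0.1, 0.48, 0, 0.07, -0.66, -0.06, 0, 0.1, 0.48, 0, 0.07, -0.66, -0.06, 0, 0.1, 0.48, 0, 0.07, -0.66, -0.06, 0, 0.1, 0.48, 0, 0.07, -0.66, -0.06, 0, 0.1, 0.48, 0, 0.07, -0.66, -0.06, 0])

```text
t: 1.6
eef_pos: [0.4207, 0.0549, 0.3248]
orientation: [0.952, 0.041, 0.302, -0.012]
wrist_force: [1.1, -1.2, 0.2]
grip_width: 0.0471
```

```bash
python3 -c "
from h import *
goto([-119,85,157],35); where()"
```

```text
t 1.6 shift/.5 [ 0.1654  0.0345 -0.2078] turn/30 [ 0.004  0.005 -0.004] q [-0.22 -0.67  2.35  0.22  0.88  1.18]
t 1.6 grasp pt in fixture [-202.7   74.6  261. ] F [ 1.1 -1.2  0.2] w 0.0471
```

Emit:
arm_command(moves=[0.165, 0.034, -0.208, 0, 0, 0, 0, 0.165, 0.034, -0.208, 0, 0, 0, 0, 0.165, 0.034, -0.208, 0, 0, 0, 0, 0.165, 0.034, -0.208, 0, 0, 0, 0, 0.165, 0.034, -0.208, 0, 0, 0, 0])

```text
t: 2.1
eef_pos: [0.5028, 0.072, 0.2202]
orientation: [0.953, 0.041, 0.301, -0.012]
wrist_force: [0.3, 0.4, -0.4]
grip_width: 0.0473
```

```bash
python3 -c "
from h import *
goto([-119,85,157],35); where()
i=viewer.camera('wrist'); print(viewer.camera_model('wrist')); cv2.imwrite('pics/w1.png',i[:,:,::-1])"
```

```text
t 2.1 shift/.5 [0.0013 0.0004 0.0015] turn/30 [ 0.003  0.001 -0.005] q [-0.13 -0.22  2.26  0.24  0.52  1.19]
t 2.1 grasp pt in fixture [-119.6   84.9  156.3] F [ 0.3  0.4 -0.4] w 0.0473
{'fov_y': 66.35041137297083, 'cx': 279.16449877653133, 'cy': 204.81294834795577, 'rvec': array([ 2.1053051 , -1.92969699,  0.35548297]), 'tvec': array([0.02693706, 0.60247931, 0.12511711])}
```

View pics/w1.png

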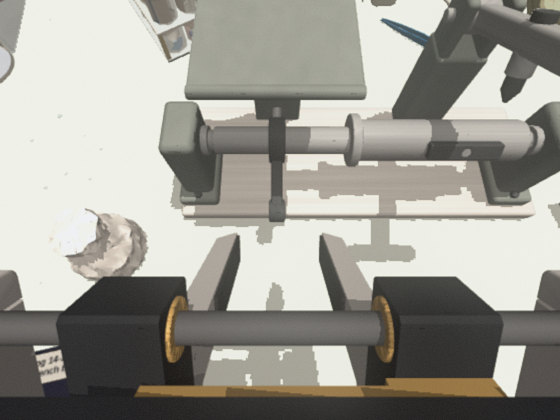

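Wrist view: the tail end is at about (277, 208), midway between the fingers. The guard's front edge is at row 85–95, and the pad faces front at about (465, 150).

```bash
python3 - <<'E'
from h import *
s=np.load("fix.npy")
# guard front-bottom corners, bed front corners
obs=[([-40,133,194],(192,86)),([-40,37,194],(361,86)),([-40,133,186],(190,95)),([-40,37,186],(363,96)),([-45,185,14],(184,208)),([-45,-185,14],(534,210))]
for P,p in obs: print(P,proj("wrist",T(s,P)).round(1)[0],p)
for a in (0.80,.85,.9,.95,1.0):
    th=np.radians(55)+a; print(a,proj("wrist",T(s,[-62*np.sin(th),85,85+62*np.cos(th)])).round(1), proj("side",T(s,[-62*np.sin(th),78,85+62*np.cos(th)])).round(1))
print("seen side",245+94/3.8-.4,145+233/3.8-.4)
E
```

```text
[-40, 133, 194] [185.7  94.8] (192, 86)
[-40, 37, 194] [370.6  95.7] (361, 86)
[-40, 133, 186] [189.6 104.8] (190, 95)
[-40, 37, 186] [366.6 105.6] (363, 96)
[-45, 185, 14] [181.8 215.4] (184, 208)
[-45, -185, 14] [538.  216.9] (534, 210)
0.8 [[278.1 211.1]] [[268.9 204.2]]
0.85 [[278.1 211.5]] [[269.1 205.1]]
0.9 [[278.1 211.8]] [[269.4 206.1]]
0.95 [[278.1 211.9]] [[269.8 207. ]]
1.0 [[278.1 211.8]] [[270.2 207.8]]
seen side 269.3368421052632 205.9157894736842
```

```bash
cat > fit.py <<'E'
from h import *
tc=lambda u,v:(180+u/4.7-.4,140+v/4.7-.4); sc=lambda u,v:(245+u/3.8-.4,145+v/3.8-.4)
TOP=[([90,185,14],tc(72,148)),([90,-185,14],tc(722,148)),([-45,-185,14],tc(725,382)),([-45,185,14],tc(68,380)),([84,133,194],tc(120,55)),([84,37,194],tc(314,58)),([-40,37,194],tc(308,298)),([-40,133,194],tc(112,298))]
SIDE=[([-40,133,194],sc(118,37)),([84,133,194],sc(298,36)),([84,37,194],sc(318,103)),([-40,37,194],sc(133,108)),([-45,-185,14],sc(145,567)),([90,-185,14],sc(366,562))]
WR=[([-40,133,194],(192,86)),([-40,37,194],(361,86)),([-40,133,186],(190,95)),([-40,37,186],(363,96)),([-45,185,14],(184,208)),([-45,-185,14],(534,210))]
def fit(sets):
    f=lambda s:np.concatenate([(proj(n,T(s,[a for a,_ in L]))-np.array([b for _,b in L])).ravel() for n,L in sets])
    r=least_squares(f,[.67,0,.08],loss="soft_l1"); return r.x,f(r.x).reshape(-1,2).round(1).tolist()
E
python3 - <<'E'
from fit import *
for n,S in (("top",[("top",TOP)]),("side",[("side",SIDE)]),("wrist",[("wrist",WR)]),("top+side",[("top",TOP),("side",SIDE)])):
    s,r=fit(S); print(n,s.round(4),r)
E
```

```text
top [0.6747 0.0014 0.0864] [[0.1, -0.2], [0.4, 0.0], [1.0, -0.0], [-1.0, 0.2], [-0.4, -0.3], [-0.0, -0.9], [0.4, 0.5], [-0.5, 0.4]]
side [ 6.72e-01 -2.00e-04  8.13e-02] [[-0.3, -1.0], [0.4, -1.8], [1.2, 0.4], [-1.4, 0.3], [-0.8, 0.9], [0.7, -0.4]]
wrist [0.6803 0.0026 0.0862] [[-6.7, -1.0], [6.7, -0.6], [-0.7, 0.3], [0.9, -0.4], [-2.4, 1.8], [1.2, 0.3]]
top+side [0.6736 0.0012 0.083 ] [[0.2, -0.0], [0.6, 0.7], [1.0, 0.6], [-1.0, 0.3], [-0.2, -0.0], [0.1, -0.4], [0.4, 0.9], [-0.5, 0.7], [0.3, -1.2], [0.9, -2.0], [1.8, 0.0], [-0.7, 0.0], [0.1, 0.5], [1.5, -0.9]]
```

```bash
python3 - <<'E'
from h import *
np.save("fix.npy",[.677,.0016,.0855])
print(proj("wrist",T(np.load("fix.npy"),[-59,85,66])))
goto([-59,85,66],35)
E
```

```text
[[277.95240503 208.44037609]]
t 2.15 shift/.5 [ 0.1264  0.0114 -0.1839] turn/30 [0.004 0.008 0.001] q [-0.13 -0.22  2.25  0.24  0.52  1.19]
```

Emit:
arm_command(moves=[0.03, 0.003, -0.045, 0, 0, 0, 0, 0.06, 0.006, -0.09, 0, 0, 0, 0, 0.095, 0.009, -0.14, 0, 0, 0, 0, 0.126, 0.011, -0.184, 0, 0, 0, 0, 0.126, 0.011, -0.184, 0, 0, 0, 0])

```text
t: 2.65
eef_pos: [0.5665, 0.0766, 0.1299]
orientation: [0.952, 0.04, 0.302, -0.012]
wrist_force: [-0.2, -0.4, -0.3]
grip_width: 0.0468
```

```bash
python3 -c "
from h import *
where()
i=viewer.camera('wrist'); cv2.imwrite('pics/w2.png',i[:,:,::-1])"
```

```text
t 2.65 grasp pt in fixture [-58.7  84.   66.2] F [-0.2 -0.4 -0.3] w 0.0468
```

View pics/w2.png

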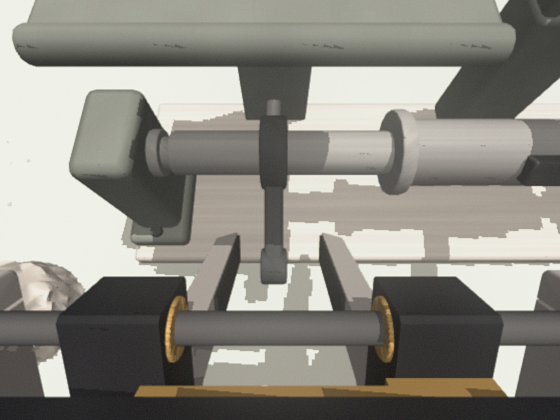

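The disc, at (273, 265), sits between the fingers. I'll check it against the projected grasp point.

```bash
python3 - <<'E'
from h import *
o=sensors.get_obs(); R=Rn.from_quat(o["orientation"])
for d in ([0,0,.078],[0,0,.0972],[.01,0,.078],[-.01,0,.078],[0,.0234,.0972]): print(d,proj("wrist",o["eef_pos"]+R.apply(d)).round(1))
s=np.load("fix.npy")
for a in (.85,.95):
    th=np.radians(55)+a; c=np.array([-62*np.sin(th),85,85+62*np.cos(th)]); print(a,proj("wrist",T(s,[c,c+[-10,0,0],c+[7,0,7]])).round(1).tolist())
x=[([-40,133,190],(15,45)),([-40,37,190],(513,43)),([-45,185,14],(137,262))]
for P,p in x: print(proj("wrist",T(s,P)).round(1),p)
E
```

```text
[0, 0, 0.078] [[278.4 260.2]]
[0, 0, 0.0972] [[278.5 246.7]]
[0.01, 0, 0.078] [[278.4 242.7]]
[-0.01, 0, 0.078] [[278.4 277.2]]
[0, 0.0234, 0.0972] [[317.9 246.8]]
0.85 [[276.7, 262.2], [276.6, 281.6], [276.6, 246.1]]
0.95 [[276.7, 261.0], [276.7, 279.7], [276.7, 245.4]]
[[35.1 49.4]] (15, 45)
[[512.7  50.6]] (513, 43)
[[135.6 255.5]] (137, 262)
```

Emit:
arm_command(moves=[-0.003, 0.005, -0.002, 0, 0, 0, 0, -0.003, 0.005, -0.002, 0, 0, 0, -0.6, -0.003, 0.005, -0.002, 0, 0, 0, -0.9, -0.003, 0.005, -0.002, 0, 0, 0, -0.9, -0.003, 0.005, -0.002, 0, 0, 0, -0.9], grip_force=20)

```text
t: 3.2
eef_pos: [0.565, 0.0792, 0.1308]
orientation: [0.952, 0.041, 0.303, -0.012]
wrist_force: [-0.6, -0.8, -0.3]
grip_width: 0.0181
```

```bash
python3 -c "
from h import *
where(); print(sensors.get_obs()['eef_pos'])
i=viewer.camera('wrist'); cv2.imwrite('pics/w3.png',i[:,:,::-1])"
```

```text
t 3.2 grasp pt in fixture [-59.9  86.7  67.2] F [-0.6 -0.8 -0.3] w 0.0181
[0.5649773  0.07923291 0.13077903]
```

Emit:
arm_command(moves=[0, 0, 0, 0, 0, 0, -0.9, 0, 0, 0, 0, 0, 0, -0.9])

```text
t: 3.45
eef_pos: [0.5649, 0.0795, 0.1305]
orientation: [0.952, 0.041, 0.303, -0.012]
wrist_force: [-1.5, 3.6, 1.7]
grip_width: 0.014
```

Emit:
arm_command(moves=[-0.002, 0, 0.01, 0, 0, 0, -0.9, -0.004, 0, 0.02, 0, 0, 0, -0.9, -0.005, 0, 0.03, 0, 0, 0, -0.9, -0.005, 0, 0.04, 0, 0, 0, -0.9, -0.005, 0, 0.04, 0, 0, 0, -0.9])

```text
t: 3.95
eef_pos: [0.5617, 0.0793, 0.1506]
orientation: [0.952, 0.041, 0.302, -0.012]
wrist_force: [-5.2, -3.3, 0.2]
grip_width: 0.0137
```

```bash
python3 -c "
from h import *
where(); print(sensors.get_obs()['eef_pos'])"
```

```text
t 3.95 grasp pt in fixture [-63.2  87.1  86.8] F [-5.2 -3.3  0.2] w 0.0137
[0.56174397 0.07933967 0.15055321]
```

Emit:
arm_command(moves=[-0.001, 0, 0.01, 0, 0, 0, -0.9, 0, 0, 0.02, 0, 0, 0, -0.9, 0.002, 0, 0.03, 0, 0, 0, -0.9, 0.003, 0, 0.035, 0, 0, 0, -0.9, 0.003, 0, 0.035, 0, 0, 0, -0.9])

```text
t: 4.45
eef_pos: [0.5634, 0.0794, 0.1686]
orientation: [0.952, 0.041, 0.303, -0.012]
wrist_force: [-2.3, -1.1, 0.5]
grip_width: 0.0134
```

```bash
python3 -c "
from h import *
where(); print(sensors.get_obs()['eef_pos'])"
```

```text
t 4.45 grasp pt in fixture [-61.5  87.1 104.9] F [-2.3 -1.1  0.5] w 0.0134
[0.56337844 0.07944947 0.16864525]
```

Emit:
arm_command(moves=[0.003, 0, 0.01, 0, 0, 0, -0.9, 0.007, 0, 0.018, 0, 0, 0, -0.9, 0.011, 0, 0.026, 0, 0, 0, -0.9, 0.012, 0, 0.028, 0, 0, 0, -0.9, 0.012, 0, 0.028, 0, 0, 0, -0.9])

```text
t: 4.95
eef_pos: [0.569, 0.0798, 0.1825]
orientation: [0.952, 0.041, 0.302, -0.012]
wrist_force: [-4.9, 2.3, -2.2]
grip_width: 0.0138
```

```bash
python3 -c "
from h import *
where(); print(sensors.get_obs()['eef_pos'])
i=viewer.camera('wrist'); cv2.imwrite('pics/w4.png',i[:,:,::-1])"
```

```text
t 4.95 grasp pt in fixture [-55.9  87.1 118.8] F [-4.9  2.3 -2.2] w 0.0138
[0.56904145 0.07983972 0.18252574]
```

View pics/w4.png

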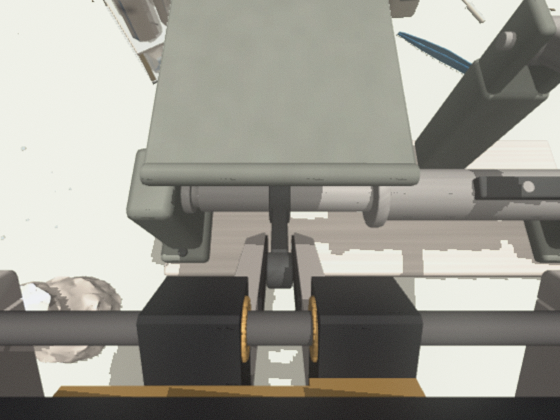

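Guard and body are clear, and the disc is pinched at (280, 269). A circle through the tool positions puts the tail about 28–29° above horizontal, and it needs 35°. I'll go on by about (+3.4, +5.6) mm.

Emit:
arm_command(moves=[0.002, 0, 0.004, 0, 0, 0, -0.9, 0.005, 0, 0.008, 0, 0, 0, -0.9, 0.007, 0.001, 0.011, 0, 0, 0, -0.9, 0.007, 0.001, 0.011, 0, 0, 0, -0.9])

```text
t: 5.4
eef_pos: [0.5727, 0.0802, 0.1883]
orientation: [0.952, 0.041, 0.302, -0.012]
wrist_force: [-2.8, 0.0, -3.2]
grip_width: 0.014
```

```bash
cat > ang.py <<'E'
from h import *
def model(n="wrist"): return viewer.camera_model(n)
E
python3 - <<'E'
from h import *
import pickle
where(); o=sensors.get_obs(); print(o["eef_pos"])
m=cam("wrist"); i=viewer.camera('wrist'); cv2.imwrite('pics/w5.png',i[:,:,::-1]); pickle.dump((m,o),open("w5.pkl","wb"))
g=cv2.cvtColor(i,cv2.COLOR_RGB2GRAY).astype(int)
def prof(n,c0,c1,r0,r1): print(n,g[r0:r1,c0:c1].mean(1).round().astype(int).tolist())
prof("rotor 420-455, rows150+",420,455,150,240); prof("shaft 310-345, r175",310,345,175,225); prof("disc 274-284,r235",275,284,235,300)
E
```

```text
t 5.4 grasp pt in fixture [-52.3  87.1 124.5] F [-2.8  0.  -3.2] w 0.014
[0.57266547 0.08017218 0.18826021]
rotor 420-455, rows150+ [76, 76, 76, 76, 76, 76, 76, 76, 77, 76, 76, 76, 76, 76, 77, 76, 76, 77, 77, 77, 77, 77, 77, 77, 77, 77, 91, 123, 142, 154, 161, 165, 168, 170, 172, 177, 181, 183, 183, 184, 185, 187, 190, 191, 190, 190, 189, 189, 189, 188, 187, 184, 181, 178, 175, 172, 170, 168, 166, 164, 160, 157, 154, 150, 147, 143, 139, 136, 133, 129, 124, 118, 112, 108, 103, 97, 89, 90, 144, 165, 165, 165, 164, 164, 163, 162, 162, 162, 161, 160]
shaft 310-345, r175 [162, 162, 163, 162, 143, 127, 134, 142, 147, 151, 154, 157, 156, 155, 154, 153, 150, 145, 140, 134, 125, 119, 116, 106, 93, 84, 108, 153, 169, 169, 167, 165, 161, 155, 151, 147, 143, 138, 132, 128, 121, 113, 101, 102, 179, 199, 197, 196, 178, 165]
disc 274-284,r235 [66, 66, 65, 66, 66, 66, 66, 66, 66, 66, 66, 67, 66, 65, 67, 66, 65, 66, 66, 71, 75, 77, 80, 84, 86, 88, 90, 92, 94, 96, 97, 99, 100, 102, 102, 102, 101, 100, 98, 94, 93, 92, 89, 88, 85, 81, 80, 77, 75, 72, 71, 68, 63, 58, 65, 144, 213, 224, 232, 234, 234, 234, 234, 234, 234]
```

```bash
python3 - <<'E'
import cv2
i=cv2.imread('pics/w5.png'); 
cv2.imwrite('pics/w5c.png',cv2.resize(i[130:310,110:560],None,fx=1.75,fy=3.2,interpolation=cv2.INTER_CUBIC))
E
```

```text
(no output)
```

View pics/w5c.png

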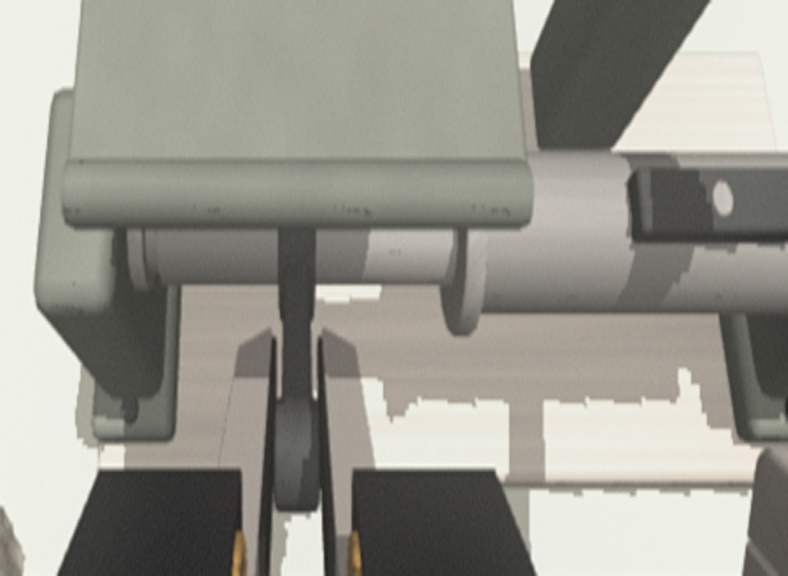

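Crop of w5: the rotor's edges are at rows 177 and 227.5, and the bed's edges at rows 146.3 (back) and 281 (front). The disc's lower edge is at row 289.9 and the centre of the pad's hole at about row 192. I'll solve the camera's plane geometry from the rotor and bed, then get the rotor angle from the disc.

```bash
python3 - <<'E'
from h import *
import pickle
(K,rv,t),o=pickle.load(open("w5.pkl","rb")); s=np.load("fix.npy")
R=cv2.Rodrigues(rv)[0]; C=-R.T@t; c,n=np.cos(s[2]),np.sin(s[2]); F=np.array([[c,n,0],[-n,c,0],[0,0,1]])
Cf=F@(C-[s[0],s[1],0])*1e3; z=F@R[2]; x=F@R[0]; print("cam fix",Cf.round(1),"z",z.round(3),"x",x.round(3))
# in-plane: angle measured as elevation below horizontal-forward; row down -> steeper
psi0=np.arctan2(-z[2],z[0]); f,cy=K[0,0],K[1,2]
row=lambda p,cam,psi,r=0,sg=0:(lambda d:cy+f*np.tan(np.arctan2(-d[1],d[0])-psi+sg*np.arcsin(r/np.hypot(*d))))(np.array(p)-cam)
def geo(v): 
    cam,psi=v[:2],v[2]
    return np.array([row((0,85),cam,psi,18,-1),row((0,85),cam,psi,18,1),row((90,14),cam,psi),row((-45,14),cam,psi)])
meas=np.array([177.2,227.6,146.3,281.0])
v0=np.array([Cf[0],Cf[2],psi0])
print("nominal rows",geo(v0).round(1))
def disc(a,v): th=np.radians(55)+a; return row((-62*np.sin(th),85+62*np.cos(th)),v[:2],v[2],10,1)
def pad(a,v): return row((-24*np.sin(a),85+24*np.cos(a)),v[:2],v[2])
from scipy.optimize import brentq
for name,w in (("free",[1e9,1e9,1e9]),("prior 3mm,1deg",[3,3,.017]),("pitch fixed",[5,5,1e-4])):
    r=least_squares(lambda v:np.r_[(geo(v)-meas)/.5,(v-v0)/w],v0,x_scale=[1,1,.01])
    v=r.x; print(name,(v-v0).round(3),(geo(v)-meas).round(1),"a disc deg",np.degrees(brentq(lambda a:disc(a,v)-289.9,-.6,.9)).round(2),"a pad",[np.degrees(brentq(lambda a:pad(a,v)-q,-.8,.8)).round(1) for q in (191.5,192)])
E
```

```text
cam fix [-85.3  87.  296.4] z [ 0.353 -0.001 -0.936] x [ 0.002 -1.     0.002]
nominal rows [172.  222.9 141.4 276.3]
free [ 0.352  1.328 -0.012] [-0.1  0.1  0.  -0.1] a disc deg 5.71 a pad [np.float64(4.8), np.float64(5.6)]
prior 3mm,1deg [ 0.485  1.171 -0.012] [-0.1  0.2 -0.  -0. ] a disc deg 5.61 a pad [np.float64(4.8), np.float64(5.6)]
pitch fixed [ 3.162  2.536 -0.   ] [ 0.4  0.6 -0.8 -0.6] a disc deg 4.53 a pad [np.float64(3.2), np.float64(4.0)]
```

The fit leaves 0.1 px residuals. Disc and pad agree that the rotor is still about 5° short, so I trust this over the slip-prone circle fit. I'll turn it on by about 4.5°.

Emit:
arm_command(moves=[0.002, 0, 0.003, 0, 0, 0, -0.9, 0.004, 0, 0.006, 0, 0, 0, -0.9, 0.005, 0, 0.008, 0, 0, 0, -0.9, 0.005, 0, 0.008, 0, 0, 0, -0.9])

```text
t: 5.85
eef_pos: [0.5756, 0.0804, 0.1925]
orientation: [0.952, 0.041, 0.303, -0.012]
wrist_force: [3.2, 3.3, -8.1]
grip_width: 0.0135
```

```bash
cat > ang.py <<'E'
from h import *
from scipy.optimize import brentq
def edge(g,c0,c1,r0,r1,sg=0):
    p=cv2.GaussianBlur(g[:,c0:c1].mean(1).reshape(-1,1).astype(np.float32),(1,3),.6).ravel(); d=np.gradient(p)
    d=np.abs(d) if sg==0 else sg*d
    d=np.clip(d[r0:r1],0,None); k=d.argmax(); w=np.arange(max(0,k-2),min(len(d),k+3)); return r0+(w*d[w]).sum()/d[w].sum()
def solve(m,meas,discrow,holerow=None,sd=.5,dsg=1):
    K,rv,t=m; s=np.load("fix.npy"); R=cv2.Rodrigues(rv)[0]; C=-R.T@t; c,n=np.cos(s[2]),np.sin(s[2]); F=np.array([[c,n,0],[-n,c,0],[0,0,1]])
    Cf=F@(C-[s[0],s[1],0])*1e3; z=F@R[2]; f,cy=K[0,0],K[1,2]
    row=lambda p,v,r=0,sg=0:(lambda d:cy+f*np.tan(np.arctan2(-d[1],d[0])-v[2]+sg*np.arcsin(r/np.hypot(*d))))(np.array(p)-v[:2])
    geo=lambda v:np.array([row((0,85),v,18,-1),row((0,85),v,18,1),row((90,14),v),row((-45,14),v)])
    v0=np.array([Cf[0],Cf[2],np.arctan2(-z[2],z[0])]); k=[i for i,q in enumerate(meas) if q is not None]; ms=np.array([meas[i] for i in k])
    print("nominal",geo(v0).round(1),"meas",np.round(ms,1))
    v=least_squares(lambda v:np.r_[(geo(v)[k]-ms)/sd,(v-v0)/[3,3,.017]],v0,x_scale=[1,1,.01]).x
    D=lambda a:row((-62*np.sin(np.radians(55)+a),85+62*np.cos(np.radians(55)+a)),v,10,dsg)
    print("corr",(v-v0).round(3),"res",(geo(v)[k]-ms).round(1),"disc a=0 row",round(D(0),1),"seen",round(discrow,1),"a deg",np.degrees(brentq(lambda a:D(a)-discrow,-.5,.8)).round(2))
    if holerow:
        P=lambda a:row((-24*np.sin(a),85+24*np.cos(a)),v); print("hole a=0 row",P(0).round(1),holerow,"a",np.degrees(brentq(lambda a:P(a)-holerow,-.8,.8)).round(2))
    return v
E
python3 - <<'E'
from ang import *
import pickle
where(); o=sensors.get_obs(); print(o["eef_pos"])
m=cam("wrist"); i=viewer.camera('wrist'); cv2.imwrite('pics/w6.png',i[:,:,::-1]); pickle.dump((m,o),open("w6.pkl","wb"))
def rows(i):
    g=cv2.cvtColor(i,cv2.COLOR_RGB2GRAY)
    h=g[185:205,500:545]; m_=(h>130).astype(np.uint8); n,l,st,ce=cv2.connectedComponentsWithStats(m_); print("bright blobs in pad",[(st[j,4],(ce[j]+[500,185]).round(1).tolist()) for j in range(1,n)])
    return [edge(g,422,452,165,195,1),edge(g,422,452,220,240,1),edge(g,505,540,135,158),edge(g,430,500,272,292,-1)],edge(g,275,283,280,300,1)
for n in ("w5","w6"):
    M,dr=rows(cv2.imread(f"pics/{n}.png")[:,:,::-1].copy()); print(n); solve(pickle.load(open(n+".pkl","rb"))[0],M,dr)
E
```

```text
t 5.85 grasp pt in fixture [-49.3  87.1 128.8] F [ 3.2  3.3 -8.1] w 0.0135
[0.57558668 0.08039519 0.19249733]
bright blobs in pad [(np.int32(107), [522.6, 191.6])]
w5
nominal [172.  222.9 141.4 276.3] meas [177.  227.9 136.  279.5]
corr [16.218 -3.951  0.048] res [-1.5  0.7  1.6 -0.6] disc a=0 row 291.9 seen 290.1 a deg -1.31
bright blobs in pad [(np.int32(90), [522.0, 185.5]), (np.int32(95), [518.4, 195.6])]
w6
nominal [178.5 228.8 146.4 280.6] meas [181.  233.7 139.9 283.6]
corr [15.927 -7.786  0.045] res [-0.7 -0.2  1.4 -0.4] disc a=0 row 298.2 seen 290.5 a deg -5.41
```

```bash
python3 - <<'E'
from ang import *
import pickle
for n in ("w5","w6"):
    g=cv2.cvtColor(cv2.imread(f"pics/{n}.png"),cv2.COLOR_BGR2GRAY)
    print(n,"back",g[138:165,510:540].mean(1).round().astype(int).tolist(),"front",g[270:295,450:520].mean(1).round().astype(int).tolist())
    print("rotor top",g[172:190,422:452].mean(1).round().astype(int).tolist(),"bot",g[222:240,422:452].mean(1).round().astype(int).tolist())
    print("pad",g[178:218,500:512].mean(1).round().astype(int).tolist())
i=cv2.imread('pics/w6.png'); cv2.imwrite('pics/w6c.png',cv2.resize(i[130:310,400:560],None,fx=4.9,fy=3.3,interpolation=cv2.INTER_CUBIC))
E
```

```text
w5 back [237, 236, 236, 237, 237, 237, 237, 236, 225, 228, 233, 232, 232, 231, 231, 232, 235, 235, 232, 231, 233, 234, 232, 231, 233, 234, 233] front [233, 232, 232, 232, 234, 235, 234, 229, 219, 207, 164, 122, 141, 192, 226, 236, 237, 237, 237, 237, 237, 237, 237, 237, 237]
rotor top [77, 77, 77, 77, 91, 123, 142, 154, 161, 165, 168, 170, 171, 176, 181, 183, 183, 184] bot [112, 108, 103, 97, 89, 90, 144, 165, 165, 165, 164, 164, 163, 162, 162, 162, 161, 160]
pad [150, 152, 162, 165, 127, 90, 83, 84, 83, 80, 77, 77, 77, 77, 77, 78, 76, 77, 76, 76, 75, 75, 74, 73, 67, 61, 59, 70, 108, 137, 142, 143, 142, 142, 141, 140, 139, 144, 143, 139]
w6 back [230, 234, 236, 237, 237, 237, 236, 236, 237, 237, 236, 237, 236, 224, 229, 233, 232, 232, 231, 231, 233, 235, 235, 232, 231, 233, 234] front [233, 233, 235, 235, 234, 232, 232, 232, 233, 234, 234, 231, 221, 210, 174, 128, 141, 189, 224, 236, 237, 237, 237, 237, 237]
rotor top [77, 77, 77, 77, 78, 77, 77, 76, 78, 107, 148, 148, 139, 149, 157, 162, 165, 167] bot [141, 138, 134, 129, 124, 118, 114, 109, 104, 96, 89, 101, 148, 165, 165, 164, 164, 162]
pad [233, 232, 231, 232, 233, 203, 154, 148, 141, 107, 90, 91, 91, 91, 90, 88, 82, 81, 80, 81, 78, 76, 75, 74, 75, 74, 73, 72, 65, 60, 58, 61, 106, 148, 159, 157, 154, 154, 153, 152]
```

View pics/w6c.png

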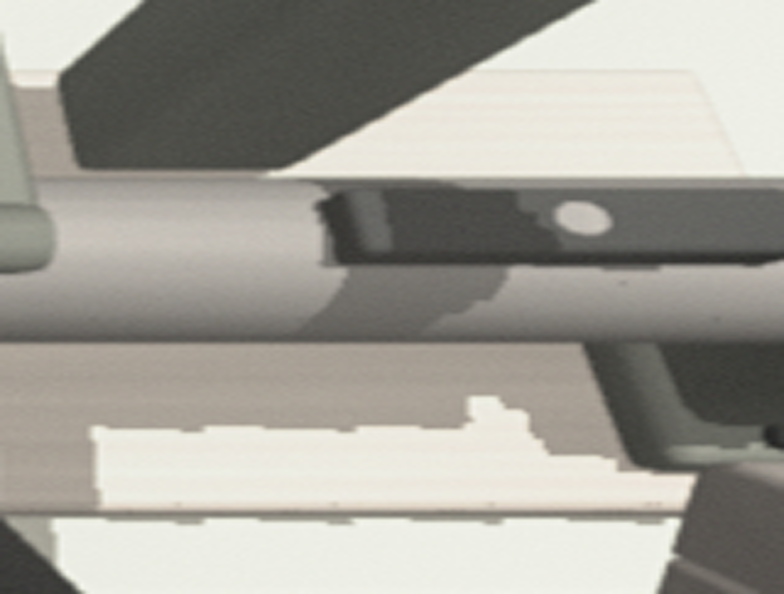

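```bash
python3 - <<'E'
from ang import *
import pickle
for n,M,d,h in (("w5",[176.8,227.7,146.2,280.0],290.0,191.6),("w6",[183.4,233.6,151,284],290.5,195.6),("w6 no front",[183.4,233.6,151,None],290.5,195.6),("w6 no back",[183.4,233.6,None,284],290.5,195.6)):
    print(n); v=solve(pickle.load(open(n[:2]+".pkl","rb"))[0],M,d,h)
E
```

```text
w5
nominal [172.  222.9 141.4 276.3] meas [176.8 227.7 146.2 280. ]
corr [ 0.524  2.363 -0.009] res [ 0.2 -0.3 -0.2  0.3] disc a=0 row 282.1 seen 290.0 a deg 6.24
hole a=0 row 188.5 191.6 a 5.11
w6
nominal [178.5 228.8 146.4 280.6] meas [183.4 233.6 151.  284. ]
corr [ 0.922  3.016 -0.006] res [ 0.1 -0.3 -0.2  0.3] disc a=0 row 288.7 seen 290.5 a deg 1.36
hole a=0 row 195.6 195.6 a 0.0
w6 no front
nominal [178.5 228.8 146.4 280.6] meas [183.4 233.6 151. ]
corr [ 0.808  0.552 -0.011] res [-0.  0. -0.] disc a=0 row 289.5 seen 290.5 a deg 0.73
hole a=0 row 195.4 195.6 a 0.32
w6 no back
nominal [178.5 228.8 146.4 280.6] meas [183.4 233.6 284. ]
corr [ 2.369e+00  2.345e+00 -2.000e-03] res [-0.  -0.2  0.2] disc a=0 row 289.6 seen 290.5 a deg 0.71
hole a=0 row 195.7 195.6 a -0.1
```

The view of the pad is nearly square-on, and the disc and hole estimates put the angle at about 0–1.3°. I'll nudge it slightly, relieve the radial force, open a little and check.

Emit:
arm_command(moves=[0.0015, 0, 0.0005, 0, 0, 0, -0.9, 0.0015, 0, 0.0005, 0, 0, 0, -0.9, 0.0015, 0, 0.0005, 0, 0, 0, -0.5, 0.0015, 0, 0.0005, 0, 0, 0, -0.3, 0.0015, 0, 0.0005, 0, 0, 0, -0.3])

```text
t: 6.4
eef_pos: [0.5776, 0.0801, 0.1944]
orientation: [0.952, 0.041, 0.305, -0.012]
wrist_force: [0.1, -0.2, 0.1]
grip_width: 0.0319
```

Emit:
arm_command(moves=[-0.025, -0.002, 0.036, 0, 0, 0, -0.3, -0.05, -0.005, 0.072, 0, 0, 0, -0.3, -0.075, -0.007, 0.108, 0, 0, 0, -0.3, -0.1, -0.009, 0.144, 0, 0, 0, -0.3, -0.1, -0.009, 0.144, 0, 0, 0, -0.3])

```text
t: 6.9
eef_pos: [0.5286, 0.0753, 0.2702]
orientation: [0.95, 0.041, 0.308, -0.011]
wrist_force: [-0.1, -0.5, -0.1]
grip_width: 0.0327
```

```bash
python3 - <<'E'
from ang import *
import pickle
where(); o=sensors.get_obs()
m=cam("wrist"); i=viewer.camera('wrist'); cv2.imwrite('pics/w7.png',i[:,:,::-1]); pickle.dump((m,o),open("w7.pkl","wb"))
j=i[:,:,::-1][90:290]; cv2.imwrite('pics/w7c.png',cv2.resize(j[:,130:530],None,fx=2,fy=3,interpolation=cv2.INTER_CUBIC))
E
```

```text
t 6.9 grasp pt in fixture [-95.8  85.8 207. ] F [-0.1 -0.5 -0.1] w 0.0327
```

View pics/w7c.png

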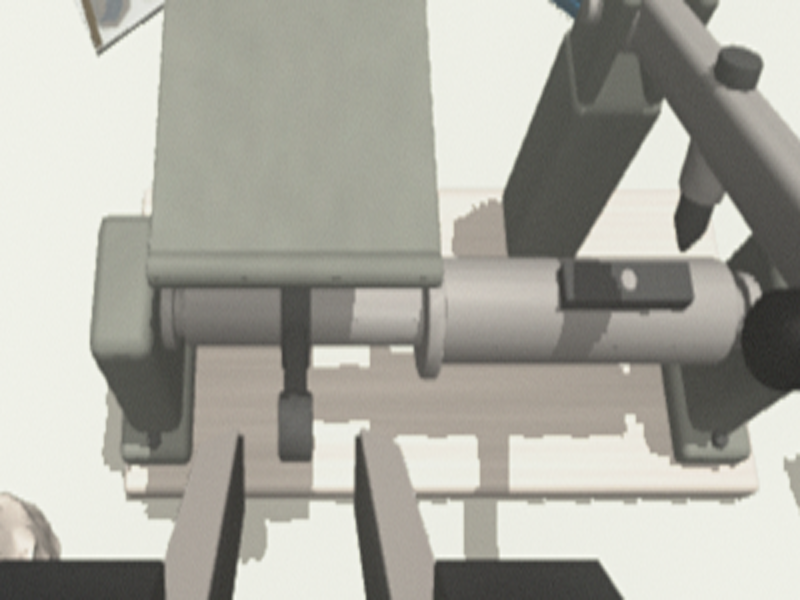

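Clear view: the tail disc spans crop rows 395–460 and the pad's hole is at (629, 279). I'll measure it with profiles.

```bash
python3 - <<'E'
from ang import *
g=cv2.cvtColor(cv2.imread("pics/w7.png"),cv2.COLOR_BGR2GRAY)
P=lambda n,c0,c1,r0,r1:print(n,r0,g[r0:r1,c0:c1].mean(1).round().astype(int).tolist())
P("back",362,376,146,160);P("front",395,440,246,262);P("top",372,380,170,182);P("bot",380,398,203,216);P("disc",275,282,236,250);P("disctop",275,282,214,230)
P("pad",418,436,172,198); P("pad right",453,470,172,198)
_,_,st,ce=cv2.connectedComponentsWithStats((g[177:189,436:452]>120).astype(np.uint8)); print(st.tolist(),(ce+[436,177]).round(1).tolist())
E
```

```text
back 146 [236, 236, 236, 236, 236, 236, 229, 223, 228, 232, 228, 216, 201, 191]
front 246 [234, 232, 232, 234, 235, 231, 219, 190, 140, 121, 159, 208, 233, 236, 236, 236]
top 170 [160, 162, 162, 161, 160, 149, 153, 162, 167, 171, 179, 183]
bot 203 [138, 131, 124, 118, 111, 104, 95, 91, 128, 156, 164, 166, 165]
disc 236 [96, 93, 91, 88, 86, 79, 75, 90, 149, 169, 167, 165, 167, 168]
disctop 214 [72, 73, 72, 72, 73, 71, 70, 75, 89, 95, 98, 99, 102, 104, 106, 106]
pad 172 [213, 222, 229, 197, 142, 95, 77, 77, 77, 77, 76, 76, 76, 77, 76, 76, 76, 76, 67, 63, 65, 95, 117, 122, 123, 122]
pad right 172 [224, 230, 233, 202, 159, 119, 102, 101, 102, 101, 102, 102, 103, 102, 102, 103, 103, 95, 74, 62, 66, 120, 164, 176, 173, 169]
[[0, 0, 16, 12, 137], [15, 0, 1, 1, 1], [4, 2, 9, 8, 54]] [[443.2, 182.4], [451.0, 177.0], [444.0, 182.7]]
```

```bash
python3 - <<'E'
from ang import *
import pickle
m=pickle.load(open("w7.pkl","rb"))[0]
for M in ([174.9,210.9,152.7,253.1],[174.9,210.9,152.7,None],[174.9,210.9,None,253.1],[174.9,210.9,None,None]): v=solve(m,M,243.8,182.7)
K=m[0]
row=lambda p:K[1,2]+K[0,0]*np.tan(np.arctan2(v[1]-p[1],p[0]-v[0])-v[2])
for a in (-2,0,2):
    a=np.radians(a); u=np.array([-np.sin(a),np.cos(a)]); w=np.array([-np.cos(a),-np.sin(a)])
    print("pad back/front/foot rows",[round(row(np.array([0,85])+k*u+q*w),1) for k,q in ((24,-7),(24,7),(18,7))])
E
```

```text
nominal [171.7 207.8 149.1 250.6] meas [174.9 210.9 152.7 253.1]
corr [-0.815  2.041 -0.009] res [ 0.1 -0.1 -0.3  0.3] disc a=0 row 242.6 seen 243.8 a deg 1.22
hole a=0 row 182.5 182.7 a 0.57
nominal [171.7 207.8 149.1 250.6] meas [174.9 210.9 152.7]
corr [-0.69   0.381 -0.011] res [ 0.1  0.1 -0.2] disc a=0 row 242.9 seen 243.8 a deg 0.92
hole a=0 row 182.5 182.7 a 0.57
nominal [171.7 207.8 149.1 250.6] meas [174.9 210.9 253.1]
corr [ 0.946  1.5   -0.005] res [-0.1 -0.1  0.2] disc a=0 row 243.0 seen 243.8 a deg 0.82
hole a=0 row 182.5 182.7 a 0.61
nominal [171.7 207.8 149.1 250.6] meas [174.9 210.9]
corr [ 0.594  0.433 -0.007] res [-0.  0.] disc a=0 row 243.1 seen 243.8 a deg 0.7
hole a=0 row 182.5 182.7 a 0.6
pad back/front/foot rows [np.float64(175.1), np.float64(188.4), np.float64(191.2)]
pad back/front/foot rows [np.float64(175.7), np.float64(189.3), np.float64(192.0)]
pad back/front/foot rows [np.float64(176.4), np.float64(190.2), np.float64(192.7)]
```

The remaining angle is 0.6–1.2°, and the pad's edges agree. That is about the measurement limit, so I leave it. Next is the lever: upright tool, shut fingers, above the crossbar.

```bash
python3 -c "
from h import *
goto([-70,-70,270],0,.0972)"
```

```text
t 6.95 shift/.5 [ 0.1697 -0.2989  0.1975] turn/30 [-9.500e-02  1.189e+00 -1.000e-03] q [-0.11 -0.23  2.17  0.2   0.6   1.25]
```

Emit:
arm_command(moves=[-0.02, 0, 0.1, 0, 0, 0, -0.5, -0.02, 0, 0.2, -0.02, 0.2, 0, -0.8, -0.02, -0.1, 0.2, -0.05, 0.5, 0, -1, -0.02, -0.2, 0.2, -0.07, 0.8, 0, -1, 0, -0.3, 0.2, -0.08, 1, 0, -1])

```text
t: 7.45
eef_pos: [0.5287, -0.0754, 0.369]
orientation: [0.998, 0.043, 0.048, -0.002]
wrist_force: [0.5, 0.6, -0.0]
grip_width: 0.0006
```

Emit:
arm_command(moves=[0, 0, 0, 0, 0.2, 0, -1, 0, 0, 0, 0, 0.2, 0, -1])

```text
t: 7.65
eef_pos: [0.5304, -0.077, 0.3672]
orientation: [0.999, 0.042, -0.005, -0.005]
wrist_force: [0.4, 0.0, -0.7]
grip_width: 0.0005
```

```bash
python3 -c "
from h import *
where(.0972);goto([-70,-70,262],0,.0972)"
```

```text
t 7.65 grasp pt in fixture [-153.8  -64.9  270. ] F [ 0.4  0.  -0.7] w 0.0005
t 7.65 shift/.5 [ 0.1657  0.0058 -0.0161] turn/30 [-0.017 -0.021  0.003] q [-0.36 -0.07  1.77  0.    1.45  1.13]
```

Emit:
arm_command(moves=[0.08, 0.006, 0, -0.02, -0.02, 0, -1, 0.166, 0.006, 0, -0.02, -0.02, 0, -1, 0.166, 0.006, -0.016, -0.02, -0.02, 0, -1, 0.166, 0.006, -0.016, -0.02, -0.02, 0, -1])

```text
t: 8.05
eef_pos: [0.6131, -0.0729, 0.3563]
orientation: [0.999, 0.043, -0.002, -0.0]
wrist_force: [0.2, -0.4, -0.4]
grip_width: 0.0004
```

```bash
python3 - <<'E'
from h import *
where(.0972);goto([-70,-70,236],0,.0972)
i=viewer.camera('wrist'); s=viewer.camera('side')
a=cv2.resize(i[:,:,::-1],(440,330)); b=cv2.resize(s[130:300,235:355,::-1],(340,480),interpolation=cv2.INTER_CUBIC)
o=np.zeros((480,780,3),np.uint8); o[:330,:440]=a; o[:,440:]=b; cv2.imwrite('pics/l1.png',o)
E
```

```text
t 8.05 grasp pt in fixture [-70.3 -68.7 259.1] F [ 0.2 -0.4 -0.4] w 0.0004
t 8.05 shift/.5 [ 0.0002 -0.0025 -0.0463] turn/30 [-0.    -0.007 -0.001] q [-0.3   0.13  1.59 -0.    1.42  1.18]
```

View pics/l1.png

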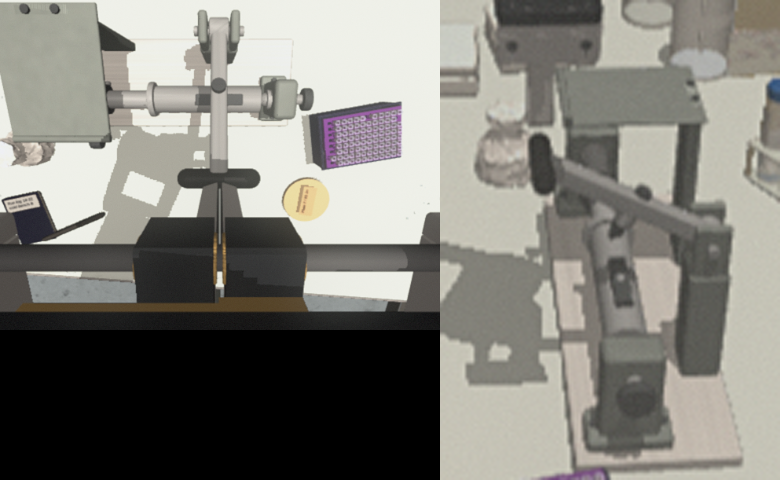

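Wrist view: the shut fingertips stand over the crossbar's middle (218, 178). Side view: the tip is just above the bar at (540, 165), and the pad looks up. I'll press down along the bar's arc.

Emit:
arm_command(moves=[0.003, -0.002, -0.045, 0, 0, 0, -1, 0, -0.002, -0.07, 0, 0, 0, -1, -0.008, -0.003, -0.095, 0, 0, 0, -1, -0.015, -0.004, -0.117, 0, 0, 0, -1, -0.02, -0.004, -0.138, 0, 0, 0, -1])

```text
t: 8.65
eef_pos: [0.6013, -0.0753, 0.2908]
orientation: [0.999, 0.043, -0.001, 0.001]
wrist_force: [-6.0, -0.7, 6.8]
grip_width: 0.0003
```

```bash
python3 -c "
from h import *
where(.0972);goto([-85,-70,159],0,.0972)"
```

```text
t 8.65 grasp pt in fixture [-82.2 -70.3 193.6] F [-6.  -0.7  6.8] w 0.0003
t 8.65 shift/.5 [-0.0059 -0.0002 -0.0691] turn/30 [ 0.004 -0.004  0.001] q [-0.31  0.16  1.68 -0.    1.3   1.18]
```

Emit:
arm_command(moves=[0.002, 0, -0.02, 0, 0, 0, -1, 0.001, 0, -0.04, 0, 0, 0, -1, 0, 0, -0.055, 0, 0, 0, -1, -0.001, 0, -0.069, 0, 0, 0, -1, -0.001, 0, -0.069, 0, 0, 0, -1])

```text
t: 9.15
eef_pos: [0.5995, -0.0755, 0.2571]
orientation: [0.999, 0.043, -0.002, 0.001]
wrist_force: [-5.8, -0.2, 7.6]
grip_width: 0.0002
```

```bash
python3 -c "
from h import *
where(.0972);goto([-85,-70,159],0,.0972)"
```

```text
t 9.15 grasp pt in fixture [-84.2 -70.5 159.9] F [-5.8 -0.2  7.6] w 0.0002
t 9.15 shift/.5 [-0.0024  0.0003 -0.0017] turn/30 [ 0.006 -0.007  0.001] q [-0.31  0.19  1.71 -0.    1.24  1.18]
```

Emit:
arm_command(moves=[-0.002, 0, -0.004, 0, 0, 0, -1, -0.002, 0, -0.008, 0, 0, 0, -1, -0.002, 0, -0.012, 0, 0, 0, -1, -0.002, 0, -0.012, 0, 0, 0, -1])

```text
t: 9.55
eef_pos: [0.599, -0.0756, 0.2559]
orientation: [0.999, 0.043, 0.0, 0.002]
wrist_force: [-6.0, 2.0, 16.1]
grip_width: 0.0002
```

```bash
python3 -c "
from h import *
where(.0972)
w=viewer.camera('side'); cv2.imwrite('pics/s2.png',w[:,:,::-1])
o=sensors.get_obs(); print(o['wrist_force'],o['eef_pos'])"
```

```text
t 9.55 grasp pt in fixture [-84.2 -70.6 158.7] F [-6.   2.  16.1] w 0.0002
[-5.27889865  1.48167435 16.8874695 ] [ 0.59898687 -0.07553597  0.25587218]
```

Emit:
arm_command(moves=[0, 0, -0.016, 0, 0, 0, -1, 0, 0, -0.016, 0, 0, 0, -1, 0, 0, -0.016, 0, 0, 0, -1])

```text
t: 9.9
eef_pos: [0.599, -0.0755, 0.2551]
orientation: [0.999, 0.043, 0.001, 0.003]
wrist_force: [-16.1, 2.7, 29.7]
grip_width: 0.0003
```

```bash
python3 - <<'E'
from h import *
where(.0972)
i=viewer.camera('wrist'); s=viewer.camera('side')
a=cv2.resize(i[:,:,::-1],(440,330)); b=cv2.resize(s[130:300,235:355,::-1],(340,480),interpolation=cv2.INTER_CUBIC)
o=np.zeros((480,780,3),np.uint8); o[:330,:440]=a; o[:,440:]=b; cv2.imwrite('pics/l2.png',o)
E
```

```text
t 9.9 grasp pt in fixture [-84.1 -70.7 157.9] F [-16.1   2.7  29.7] w 0.0003
```

View pics/l2.png

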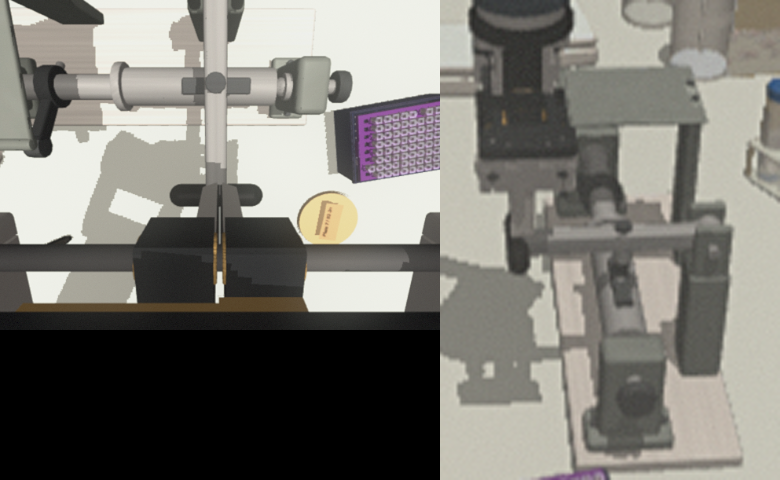

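The lever is level, the punch is on the pad, and 30 N moved it no further, so it is at the stop. I'll let it rise along its arc, then move clear.

Emit:
arm_command(moves=[0, 0, 0.03, 0, 0, 0, -1, 0.006, 0, 0.06, 0, 0, 0, -1, 0.014, 0.001, 0.09, 0, 0, 0, -1, 0.022, 0.002, 0.12, 0, 0, 0, -1, 0.03, 0.003, 0.15, 0, 0, 0, -1])

```text
t: 10.5
eef_pos: [0.6141, -0.074, 0.3315]
orientation: [0.999, 0.043, 0.002, 0.003]
wrist_force: [1.1, -0.5, 1.0]
grip_width: 0.0003
```

Emit:
arm_command(moves=[0, 0, 0.04, 0, 0, 0, -1, 0, 0, 0.1, 0, 0, 0, -1, -0.05, 0, 0.15, 0, 0, 0, -1, -0.15, 0, 0.15, 0, 0, 0, -1, -0.25, 0, 0.15, 0, 0, 0, -1])

```text
t: 11.0
eef_pos: [0.4876, -0.0739, 0.4064]
orientation: [0.999, 0.043, 0.001, 0.003]
wrist_force: [0.2, -0.0, 0.8]
grip_width: 0.0001
```

```bash
python3 - <<'E'
from ang import *
import pickle
where(.0972)
m=cam("wrist"); i=viewer.camera('wrist'); s=viewer.camera('side'); pickle.dump((m,sensors.get_obs()),open("w8.pkl","wb")); cv2.imwrite('pics/w8.png',i[:,:,::-1])
a=cv2.resize(i[:,:,::-1],(440,330)); b=cv2.resize(s[130:300,235:355,::-1],(340,480),interpolation=cv2.INTER_CUBIC)
o=np.zeros((480,780,3),np.uint8); o[:330,:440]=a; o[:,440:]=b; cv2.imwrite('pics/l3.png',o)
s0=cv2.imread("pics/side0.png")[:,:,::-1]; d=np.abs(s.astype(int)-s0).sum(2)
for n,(x0,y0,x1,y1) in dict(bar=(262,172,278,200),flask=(248,165,264,196),box=(250,292,312,360),dish=(198,298,243,335)).items(): print(n,"mean diff to start",d[y0:y1,x0:x1].mean().round(1),(d[y0:y1,x0:x1]>120).mean().round(3))
E
```

```text
t 11.0 grasp pt in fixture [-195.1  -59.6  309.2] F [ 0.2 -0.   0.8] w 0.0001
bar mean diff to start 5.9 0.0
flask mean diff to start 5.0 0.0
box mean diff to start 5.3 0.0
dish mean diff to start 5.0 0.0
```

The crossbar and the three loose things match the start picture. Last check: did the pad and tail stay put through the press?

```bash
python3 - <<'E'
import cv2,numpy as np
a,b,c=[cv2.imread(f"pics/l{k}.png").astype(int) for k in (1,3,2)]
for n,(x0,y0,x1,y1) in dict(pad=(590,245,650,320),tail=(550,195,600,235)).items():
    for m,q in (("l3 vs l1",b),("l2 vs l1 (control)",c)):
        d=np.abs(q-a).sum(2)[y0:y1,x0:x1]; print(n,m,d.mean().round(1),(d>100).mean().round(3))
A,B=[cv2.cvtColor(k[240:330,585:655].astype(np.uint8),cv2.COLOR_BGR2GRAY).astype(np.float32) for k in (a,b)]
print("pad shift px (x2.8)",cv2.phaseCorrelate(A,B))
# wrist view: rotor edges, pad column profile at the pad's columns
from ang import *; import pickle
m=pickle.load(open("w8.pkl","rb"))[0]; K,rv,t=m; s=np.load("fix.npy")
pr=lambda P:cv2.projectPoints(T(s,P).reshape(-1,1,3),rv,t,K,None)[0][:,0].round(1).tolist()
print("predicted disc, pad mid",pr([[-50.8,85,120.6],[0,-70,109],[0,-45,109]]))
E
```

```text
pad l3 vs l1 6.2 0.0
pad l2 vs l1 (control) 23.3 0.066
tail l3 vs l1 5.1 0.0
tail l2 vs l1 (control) 25.4 0.067
pad shift px (x2.8) ((-0.004802212411455287, 0.016084313803595762), 0.873043081201153)
predicted disc, pad mid [[139.9, 50.7], [287.9, 0.8], [264.0, 0.7]]
```

The rotor didn't move during the press, the lever is back up, and the arm is clear. I'm handing the job in.

```bash
python3 -c "
from h import *
print(order.finish_job(), sensors.get_obs()['t'])"
```

```text
the job is handed in; nothing more can be done
the job is handed in; nothing more can be done
```

The job is done and handed in; the robot's clock read about 11 s of the 54 s allowed. I pinched the tail's disc under the guard with the tool leaning 35°, turned the rotor until the pad faced up, and let go. Then I pushed the lever's crossbar down along its arc with the shut fingertips and let it come back up.

**Pad angle:** after release, the wrist view put the rotor at about +0.6 to +1.2°, from both the tail's end and the pad's hole. The pad's edges fit about +1.5° by eye. I left it there, as that is near what the camera can resolve. An earlier estimate from the tool's path disagreed: it read level when the camera still showed about 5 to 6° to go. I trusted the camera, because the rotor and bed edges fitted it to within about 0.3 px.

**Lever:** it reached its stop. The fingertip was at z 158–159 mm against 159 mm expected, the upward force rose from about 8 to 30 N with only 2 mm more travel, and the picture showed the lever level. Afterwards the crossbar matched the first side picture.

**Final state:** comparing side pictures, the pad and tail did not move during the press, and the flask, tip box and dish had not moved since the start. The arm stood clear with the wrist force near zero. I made these last comparisons by numbers only, because I had used all 12 picture views.

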